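# Fit the missing block into the dry-block heater

## Robot

A 7-joint arm with a two-finger parallel gripper is mounted at the origin on a cart in front of the work surface, level with it; the furniture and walls round the work are solid. World frame = base frame: x ahead of the robot, y to its left, z up, the work surface at z = 0. Lengths are in m, angles in rad, forces in N, time in s.
With the tool pointing down it reaches from about 0.4 to 0.85 m from the base axis. Payload 4.5 kg.
Tool frame: the origin (TCP) lies midway between the tips of the shut fingers; the grasp point (between the pads) lies 19 mm behind it; z points along the fingers, y is the line along which they close (so a half turn about z gives the same grasp; the last joint's range is limited). The gripper opens to 88 mm and grips with 3 to 60 N. Pads are 18 mm wide; open, the fingers measure 123 mm over their backs; the gripper's body (75 mm by 187 mm) begins 45 mm behind the grasp point.
Start: joints at [1.314, 0.689, -0.195, 1.565, 0.157, 0.902, -0.215], TCP at [0.179, -0.599, 0.239] pointing down, gripper open.
Joint ranges: [-3.01, 3.01], [-0.46, 2.08], [-1.47, 1.51], [0.13, 2.56], [-1, 4.14], [0.04, 2.09], [-2.66, 2.66]. Speed limits (rad/s): [2.57, 2.57, 3.14, 3.14, 3.14, 3.14, 3.14].

## Interface

Orientations are given as a unit quaternion [x, y, z, w].
In Python, from plant import r, eyes, finish_job gives the robot as it stands. The module is installed in compiled form; this text tells all that it offers.
- The arm moves only by the tool move_arm, never from a script. Its argument "motion" is a list of rows, each a list of 7 numbers: the shift along the tool's x, y, z in mm, then the turn, a rotation vector about the tool's x, y, z in degrees, then the closure, from 0 (fully open) to 1 (shut). A call has 1 to 5 rows; each row is the pose to reach, as a shift and turn from the pose commanded when the call began, along the tool's axes at that moment; what a row does not reach only later rows make up. A row lasts 1/8 s, in which the tool goes at most 62.5 mm and 10.7 degrees, less where a joint would pass 70% of its speed; a pose out of reach is approached as far as the arm can. A call with a gripper value outside its range is refused whole. The fingers move at their own pace and stop on an object; "newtons" is the grip in N (left out, the last holds). Time passes only in rows, so rows that repeat a pose let the fingers close. It gives the time, the measured TCP pose, the force, the opening and the grip force at its end, in the units of the state.
- r.get_state(): the state, without advancing time (a new reading comes with each control period).
- eyes.snapshot(name): name is "side" or "top"; returns a dict with "frame" (480x640x3 uint8, red, green, blue), "z_map" (480x640 float32, m along the optical axis (not along the pixel's ray), 0 where there is no reading), "intrinsics" (3x3 intrinsics, pixels), "dist" ([k1, k2, p1, p2, k3] as OpenCV has them; the pictures are not rectified), "world_to_cam" (4x4, takes a point from world to camera coordinates). Camera axes: x right, y down, z forward; pixel columns grow to the right and rows downward; lengths in m; the calibration is good to about 2 mm. A picture is of the moment at which its call begins.
- finish_job(): hands the job in; it is judged then, once.
The state is a dict: "clock": time; "q": joint angles; "qd": joint speeds; "joint_torque": joint torques, N m; "tool_pos": TCP position; "eef_rot": TCP orientation; "contact_force": force on the tool from outside, world axes, zero at the start; "moment": the same for the moment, N m; "opening": opening from 0.0 (shut) to 1.0 (fully open); "finger_force": force on a finger pad.
Only numpy, scipy, OpenCV 4.12 (cv2) and the standard library are available. Lean on these libraries where they do the work, as an engineer would, in place of code of your own. Each camera call takes 0.05 s, during which the arm holds its last target. There are 200 camera calls.

## Task

The block heater on the left has one metal block missing from its well. Of the three loose metal blocks, pick the one whose shape completes the pattern, turn it to match the gap and set it in so that it drops flush with the block already there; then let go of it. Leave the other two blocks where they stand.

Things in the scene. Friction and masses are not known exactly. Their poses are not given: they have to be found in the camera images.
- seat (a point): L-shaped gap (4 mm wider than the L-block all round) in a fixed grey tray 144x104x26 mm; a fixed L-block fills the rest: top 50 mm above worktop, its fin's top 82, fin centre 60 mm along +x, 22 along +y of here. Point on the well floor, 10 mm above worktop: the seated L-block's origin and x, y, z axes coincide with this point's. z up. Well: x -37..91, y -37..51 mm.
- l_block: Loose L-shaped aluminium block, 40 mm high, 0.4 kg: x -33..47 with y -33..7 mm, plus x -33..7 with y -33..47 (legs 40 wide, 80 long, along +x and +y). Foot bevelled 6 mm. Origin on its underside below the lifting fin, near the centre of mass; z up. Grip the fin: 44 mm long (x), 12 thick (y), from 40 to 72 mm above the underside. Starts upright on the worktop.
- bar_block: Loose straight aluminium block, 120 mm (x) by 40 mm (y), 40 mm high, with the same lifting fin along x. It does not belong in the gap; leave it. Origin at the centre of its underside, z up.
- square_block: Loose square aluminium block, 80 x 80 mm, 40 mm high, with the same lifting fin along x. It does not belong in the gap; leave it. Origin at the centre of its underside, z up.

How it is judged:
At the end, for the whole second after the job is handed in: The L-block stands upright (4 degrees) in the gap, within 12 mm and 12 degrees of its seat, underside within 4 mm of the well's floor (top flush with the fixed block), released and at rest; the straight and square blocks are within 30 mm of their starts (horizontal distance between l_block and seat below 0.012 m and z of l_block in the frame of seat between -0.004 and 0.004 m and angle between the x axis of l_block and the x axis of seat, either way round below 0.21 rad and angle between l_block's own z axis and vertical below 0.07 rad and linear speed of l_block below 0.02 m/s and distance of each of bar_block, square_block from where it was at the start of the episode below 0.03 m); the robot touches nothing.
It fails at once if the straight block is moved by more than 30 mm (distance of bar_block from where it was at the start of the episode above 0.03 m).
It fails at once if the square block is moved by more than 30 mm (distance of square_block from where it was at the start of the episode above 0.03 m).
It also fails if it takes over 42 s, if anything falls off the work surface, if the arm or the gripper's body presses on something with over 40 N, if the wrist force passes 120 N, or if a joint passes its speed limit or range.

## Working session

There is one attempt and no reset: what is moved stays moved. The work goes in short steps, Python scripts to look and compute and a tool call to move; the robot and the scene stay as the last step left them, time stands still between calls to the robot, and variables do not carry over. Pictures are saved under pics/ and viewed, at most 10 in all, crops included, and the job is handed in when it is done.

Besides the shell and the picture viewer there is one more tool, called after ">>>" as name([rows], argument=value, ...), one row to a line, values as JSON. move_arm: Moves the arm, as the interface text tells. Its arguments: {"type":"object","properties":{"motion":{"type":"array","items":{"type":"array","items":{"type":"number"}}},"newtons":{"type":"number"}},"required":["motion"]}

```bash
mkdir -p pics; python3 - <<'E'
from plant import r,eyes
import cv2,numpy as np
s=r.get_state();print(s)
for n in("top","side"):
    d=eyes.snapshot(n);cv2.imwrite(f"pics/{n}0.png",d["frame"][:,:,::-1]);np.savez(f"{n}0.npz",**d);print(n,d["intrinsics"].tolist(),d["dist"],np.round(d["world_to_cam"],3).tolist())
E
```

```text
{'clock': 0.0, 'q': array([ 1.31381863,  0.68998061, -0.19451136,  1.56634926,  0.15730967,
        0.90250632, -0.21511035]), 'qd': array([ 1.85585648e-04, -5.37688317e-04,  6.33559337e-04,  5.17274637e-04,
        2.19176614e-05, -8.01918550e-04,  8.75436215e-04]), 'joint_torque': array([ 4.95750392e-04, -5.27561331e+01, -1.26681402e+00, -1.53432423e+01,
       -5.25996136e-02,  6.54658681e-03,  1.78703458e-04]), 'tool_pos': array([ 0.17895037, -0.59816674,  0.23791069]), 'eef_rot': array([ 9.89443522e-01,  1.44916046e-01, -2.05576467e-04, -9.02282805e-04]), 'contact_force': array([ 0.76764346, -0.14797011,  0.03299306]), 'moment': array([ 0.00106241, -0.06747364, -0.0317502 ]), 'finger_force': 0.0, 'opening': 1.0029731863255844}
top [[560.2162763194366, 0.0, 324.13939811575716], [0.0, 560.2162763194366, 240.2982678111281], [0.0, 0.0, 1.0]] [-0.03907782  0.          0.          0.          0.        ] [[-0.015, -1.0, -0.0, -0.039], [-0.997, 0.015, -0.076, 0.551], [0.076, -0.001, -0.997, 1.195], [0.0, 0.0, 0.0, 1.0]]
side [[601.6175811283948, 0.0, 320.1461223823074], [0.0, 601.6175811283948, 232.80964880542743], [0.0, 0.0, 1.0]] [-0.20746534  0.          0.          0.          0.        ] [[-0.914, -0.406, -0.004, 0.483], [-0.148, 0.343, -0.927, 0.153], [0.378, -0.847, -0.374, 0.996], [0.0, 0.0, 0.0, 1.0]]
```

View pics/top0.png

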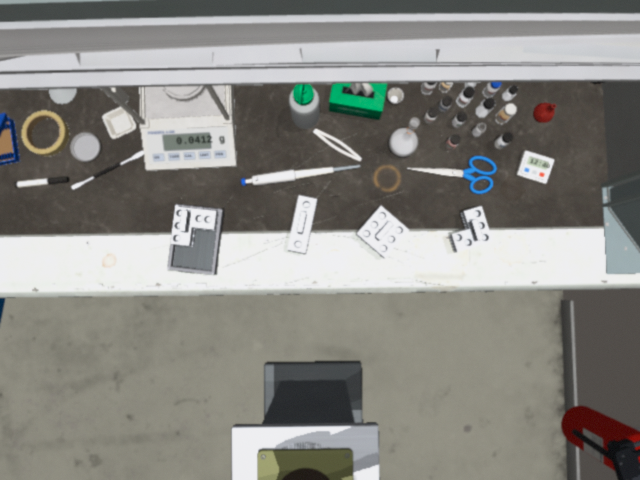

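View pics/side0.png

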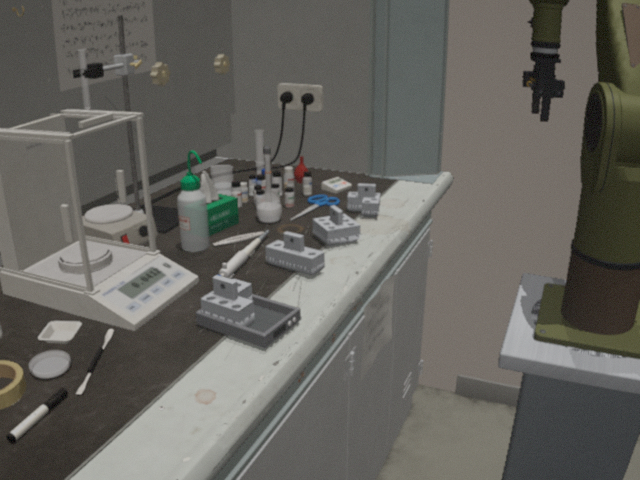

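The top view shows the tray at about (195,240), the bar at (301,224), the square at (382,232) and the L-block at (470,230). The side view shows the same order from front to back. I'll zoom in on the tray and the L-block.

```bash
python3 - <<'E'
import cv2,numpy as np
f=np.load("top0.npz")["frame"][:,:,::-1]
a=cv2.resize(f[195:285,155:235],None,fx=5,fy=5,interpolation=cv2.INTER_CUBIC)
b=cv2.resize(f[195:285,430:510],None,fx=5,fy=5,interpolation=cv2.INTER_CUBIC)
cv2.imwrite("pics/zoom.png",np.hstack([a[:450,:400],b[:450,:400]]))
E
```

```text
(no output)
```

View pics/zoom.png

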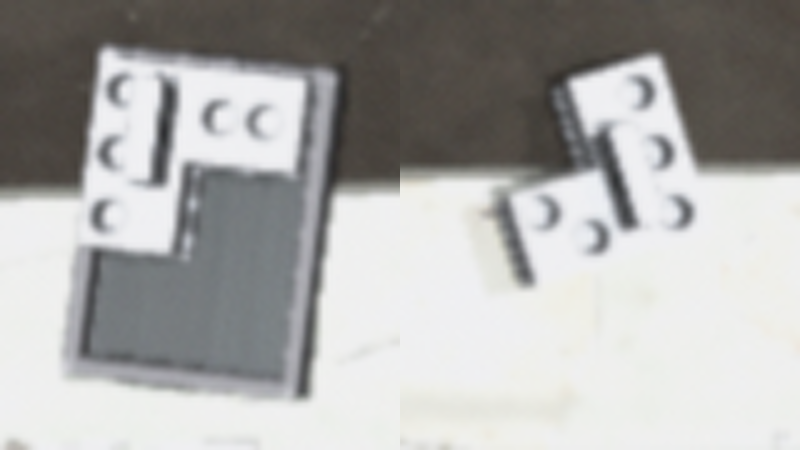

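The zoom shows the gap's inner corner at lower right. Its legs run up (seat +x, close to world +x) and left (+y). The L-block has the same handedness and is turned about 15-20° the other way. Next I'll measure both from the depth cloud.

```bash
cat > h.py <<'E'
import cv2,numpy as np
def cloud(d):
    z=d["z_map"];v,u=np.nonzero(z>0)
    K,D=d["intrinsics"],np.asarray(d["dist"],float)
    n=cv2.undistortPoints(np.stack([u,v],1).astype(float)[:,None],K,D)[:,0]
    zz=z[v,u];P=np.c_[n*zz[:,None],zz]
    T=d["world_to_cam"];return (P-T[:3,3])@T[:3,:3],u,v
def rect(p):
    (c,s,a)=cv2.minAreaRect((p[:,:2]*1000).astype(np.float32));return np.round(c,1),np.round(s,1),round(a,1)
E
python3 - <<'E'
from h import *
for n in("top","side"):
    d=dict(np.load(n+"0.npz"));W,u,v=cloud(d)
    box={"top":{"tray":(165,225,200,278),"bar":(283,320,192,256),"sq":(353,412,203,262),"L":(446,494,203,256)},
         "side":{"tray":(190,302,275,345),"bar":(262,328,230,275),"sq":(310,362,205,245),"L":(345,383,182,216)}}[n]
    for k,(a,b,c,e) in box.items():
        m=(u>=a)&(u<b)&(v>=c)&(v<e);P=W[m];z=P[:,2]
        print(n,k,"zpct",np.round(np.percentile(z,[2,25,50,75,98]),4))
        for lo,hi in((.013,.2),(.03,.2),(.06,.2)):
            q=P[(z>lo)&(z<hi)]
            if len(q)>5: print("  >",lo,len(q),"mean",np.round(q.mean(0)*1000,1),*rect(q),"zmax",q[:,2].max().round(3))
E
```

```text
top tray zpct [-0.0069 -0.0002  0.0119  0.032   0.08  ]
  > 0.013 2167 mean [568.2 232.1  39. ] [556.2 234.7] [106.6 146.6] 82.5 zmax 0.088
  > 0.03 1231 mean [587.4 235.8  51.3] [557.  234.6] [101.7 140.7] 83.7 zmax 0.088
  > 0.06 175 mean [591.4 243.9  78.4] [592.  244.9] [13.3 44.2] 81.3 zmax 0.088
top bar zpct [-0.008  -0.0036  0.0005  0.0388  0.0717]
  > 0.013 1084 mean [5.834e+02 1.000e-01 4.130e+01] [5.849e+02 4.000e-01] [ 40.5 121.3] 77.4 zmax 0.078
  > 0.03 986 mean [5.84e+02 2.00e-01 4.33e+01] [5.852e+02 4.000e-01] [ 40.3 120.7] 77.6 zmax 0.078
  > 0.06 127 mean [5.856e+02 1.000e-01 7.090e+01] [5.861e+02 2.000e-01] [12.2 43.6] 77.2 zmax 0.078
top sq zpct [-0.0083 -0.0043 -0.0012  0.0381  0.0707]
  > 0.013 1436 mean [ 565.2 -171.8   39.3] [ 566.5 -172.8] [80.  81.3] 48.3 zmax 0.076
  > 0.03 1201 mean [ 565.7 -172.    42.6] [ 566.5 -172.8] [80.  81.2] 48.1 zmax 0.076
  > 0.06 127 mean [ 565.9 -172.2   70.9] [ 566.3 -172.6] [11.9 44. ] 48.2 zmax 0.076
top L zpct [-0.0084 -0.004  -0.0001  0.0383  0.071 ]
  > 0.013 1155 mean [ 565.2 -362.6   40.1] [ 570.  -357.3] [80.2 83.2] 15.
[... 711 characters left out ...]
0.06 138 mean [583.3   3.7  66.6] [585.1   2.3] [18.3 45.2] 67.3 zmax 0.072
side sq zpct [-0.0063 -0.0033  0.0151  0.0369  0.0685]
  > 0.013 1080 mean [ 559.8 -160.4   35.5] [ 587.2 -232.2] [107.8 240.8] 19.7 zmax 0.073
  > 0.03 724 mean [ 561.9 -162.9   42.5] [ 565.8 -172.2] [82.5 90.2] 48.3 zmax 0.073
  > 0.06 89 mean [ 564.3 -168.3   67.2] [ 566.1 -171.7] [12.9 48. ] 47.7 zmax 0.073
side L zpct [-0.0062 -0.0032  0.0173  0.0384  0.0697]
  > 0.013 698 mean [ 563.5 -352.6   38.5] [ 585.  -392.4] [ 87.5 336.7] 21.7 zmax 0.073
  > 0.03 487 mean [ 563.7 -356.6   45.8] [ 556.7 -314.6] [ 77.7 177.1] 16.7 zmax 0.073
  > 0.06 90 mean [ 565.3 -363.8   66.6] [ 565.2 -365.1] [40.5 19.4] 9.1 zmax 0.073
```

L-block origin is about (565,-365) at yaw 16°. The fin height, fin size and 80 mm extents all agree. The seat is about (529,231) at yaw -7.5°, and the tray-rectangle and fixed-fin estimates agree within 1 mm. The tool's yaw is 16.7°, so it's already aligned with the fin. Approaching now.

>>> move_arm([
  [54, -14, 0, 0, 0, 0, 0],
  [108, -28, 0, 0, 0, 0, 0],
  [162, -42, 5, 0, 0, 0, 0],
  [216, -56, 15, 0, 0, 0, 0],
  [270, -70, 25, 0, 0, 0, 0],
], newtons=40)

```text
clock: 0.72
tool_pos: [0.419, -0.4531, 0.2132]
eef_rot: [0.989, 0.145, -0.0, -0.0]
contact_force: [1.1, -0.2, 0.1]
opening: 0.999
finger_force: 0.0
```

>>> move_arm([
  [50, -14, 15, 0, 0, 0, 0],
  [100, -28, 30, 0, 0, 0, 0],
  [145, -38, 45, 0, 0, 0, 0],
  [166, -42, 60, 0, 0, 0, 0],
  [166, -42, 60, 0, 0, 0, 0],
])

```text
clock: 1.35
tool_pos: [0.5644, -0.3652, 0.1519]
eef_rot: [0.989, 0.146, -0.001, -0.001]
contact_force: [-0.7, -0.9, 0.7]
opening: 1.001
finger_force: 0.0
```

```bash
cat >> h.py <<'E'
def rel(target,yaw,z):
    """shift in tool axes (mm) and turn about tool z (deg) to world target (mm), yaw (deg)"""
    from plant import r
    from scipy.spatial.transform import Rotation as R
    s=r.get_state();M=R.from_quat(s["eef_rot"]).as_matrix();p=s["tool_pos"]*1000
    y=np.degrees(np.arctan2(M[1,0],M[0,0]))
    print("t",round(s["clock"],2),"pos",p.round(1),"yaw",y.round(2),"tilt",np.degrees(np.arccos(-M[2,2])).round(2),"open",round(s["opening"],3),"F",s["contact_force"].round(1),"ff",round(s["finger_force"],1))
    print("shift",(M.T@(np.r_[target,z]-p)).round(1),"turnz",round(-(yaw-y),1))
E
python3 - <<'E'
from h import *
from plant import eyes
rel((565,-365.3),16,46)
d=eyes.snapshot("side");cv2.imwrite("pics/side1.png",cv2.resize(d["frame"][120:260,280:467,::-1],None,fx=4,fy=4,interpolation=cv2.INTER_CUBIC))
E
```

```text
t 1.35 pos [ 564.4 -365.2  151.9] yaw 16.78 tilt 0.19 open 1.001 F [-0.7 -0.9  0.7] ff 0.0
shift [  0.8   0.5 105.9] turnz 0.8
```

View pics/side1.png

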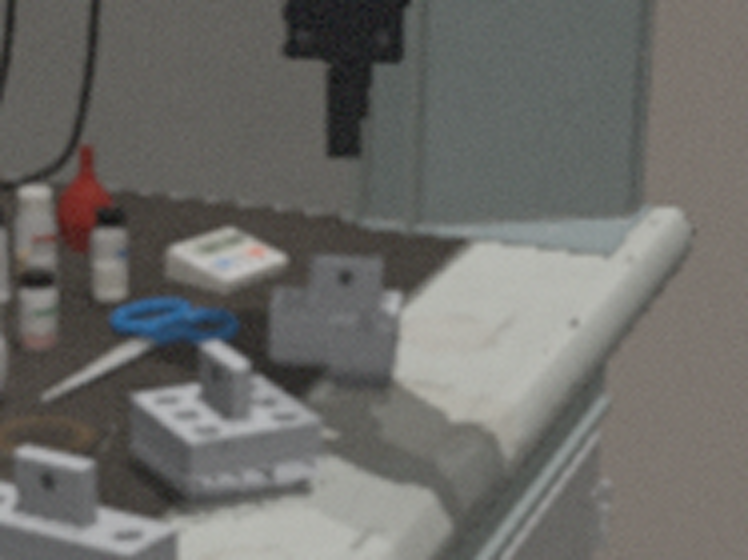

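The fingers at (345,110) hang directly over the L-block's fin at (345,285), and the way down is clear. I'll go down and grip.

>>> move_arm([
  [1, 0, 40, 0, 0, 0.8, 0],
  [1, 0, 75, 0, 0, 0.8, 0],
  [1, 0, 95, 0, 0, 0.8, 0],
  [1, 0, 105, 0, 0, 0.8, 0],
  [1, 0, 105, 0, 0, 0.8, 0],
])

```text
clock: 2.02
tool_pos: [0.5655, -0.3669, 0.049]
eef_rot: [0.99, 0.138, -0.0, 0.0]
contact_force: [0.5, 1.0, 0.3]
opening: 1.005
finger_force: 0.0
```

>>> move_arm([
  [0, 0, 0, 0, 0, 0, 1],
  [0, 0, 0, 0, 0, 0, 1],
  [0, 0, 0, 0, 0, 0, 1],
  [0, 0, 0, 0, 0, 0, 1],
  [0, 0, 0, 0, 0, 0, 1],
], newtons=45)

```text
clock: 2.65
tool_pos: [0.5658, -0.3662, 0.0488]
eef_rot: [0.99, 0.138, 0.0, 0.0]
contact_force: [0.5, -0.9, 0.5]
opening: 0.46
finger_force: 0.0
```

>>> move_arm([
  [0, 0, 0, 0, 0, 0, 1],
  [0, 0, 0, 0, 0, 0, 1],
  [0, 0, 0, 0, 0, 0, 1],
  [0, 0, 0, 0, 0, 0, 1],
  [0, 0, 0, 0, 0, 0, 1],
])

```text
clock: 3.28
tool_pos: [0.5661, -0.3667, 0.0489]
eef_rot: [0.99, 0.138, 0.0, 0.0]
contact_force: [1.0, -2.3, -0.8]
opening: 0.136
finger_force: 45.0
```

The opening is 12 mm, which is the fin's thickness, and the grip is 45 N. Lifting.

>>> move_arm([
  [0, 0, -15, 0, 0, 0, 1],
  [0, 0, -45, 0, 0, 0, 1],
  [0, 0, -80, 0, 0, 0, 1],
  [0, 0, -110, 0, 0, 0, 1],
  [0, 0, -120, 0, 0, 0, 1],
])

```text
clock: 3.9
tool_pos: [0.5663, -0.3662, 0.171]
eef_rot: [0.99, 0.138, 0.001, 0.001]
contact_force: [0.2, 0.5, -4.0]
opening: 0.13
finger_force: 45.0
```

```bash
python3 - <<'E'
from h import *
rel((529,231),-7.5,170)
E
```

```text
t 3.9 pos [ 566.3 -366.2  171. ] yaw 15.87 tilt 0.14 open 0.13 F [ 0.2  0.5 -4. ] ff 45.0
shift [ 1.274e+02 -5.846e+02  3.000e-01] turnz 23.4
```

>>> move_arm([
  [8, -35, 0, 0, 0, 0, 1],
  [20, -90, 0, 0, 0, 0, 1],
  [32, -145, 0, 0, 0, 0, 1],
  [44, -200, 0, 0, 0, 0, 1],
  [56, -255, 0, 0, 0, 0, 1],
])

```text
clock: 4.53
tool_pos: [0.5487, -0.1035, 0.1681]
eef_rot: [0.99, 0.138, -0.001, -0.0]
contact_force: [0.5, 0.8, -4.0]
opening: 0.133
finger_force: 45.0
```

>>> move_arm([
  [12, -55, 0, 0, 0, 5, 1],
  [24, -110, 0, 0, 0, 10, 1],
  [36, -165, 0, 0, 0, 15, 1],
  [48, -220, 0, 0, 0, 20, 1],
  [58, -265, 0, 0, 0, 23, 1],
])

```text
clock: 5.15
tool_pos: [0.5318, 0.168, 0.168]
eef_rot: [0.998, -0.062, -0.001, -0.0]
contact_force: [0.3, -0.0, -4.3]
opening: 0.134
finger_force: 45.0
```

```bash
python3 - <<'E'
from h import *
rel((529,231),-7.5,170)
E
```

```text
t 5.15 pos [531.8 168.  168. ] yaw -7.12 tilt 0.12 open 0.134 F [ 0.3 -0.  -4.3] ff 45.0
shift [-10.6 -62.2  -2. ] turnz 0.4
```

>>> move_arm([
  [-4, -25, 0, 0, 0, 0.4, 1],
  [-8, -45, 0, 0, 0, 0.4, 1],
  [-10.5, -60, 0, 0, 0, 0.4, 1],
  [-10.5, -62, 0, 0, 0, 0.4, 1],
  [-10.5, -62, 0, 0, 0, 0.4, 1],
])

```text
clock: 5.78
tool_pos: [0.5308, 0.2266, 0.1687]
eef_rot: [0.998, -0.066, -0.0, 0.001]
contact_force: [0.3, -0.7, -4.5]
opening: 0.132
finger_force: 45.0
```

```bash
python3 - <<'E'
from h import *
from plant import eyes
rel((529,231),-7.5,60)
t=eyes.snapshot("top");d=eyes.snapshot("side");np.savez("side2.npz",**d)
cv2.imwrite("pics/two.png",np.hstack([cv2.resize(x[:,:,::-1],(400,400),interpolation=cv2.INTER_CUBIC) for x in(t["frame"][160:300,130:270],d["frame"][220:360,180:320])]))
W,u,v=cloud(d)
m=(u>180)&(u<320)&(v>180)&(v<350);P=W[m]*1000
b=P[(P[:,2]>120)&(P[:,2]<165)]
print(np.percentile(b,[1,50,99],axis=0).round(1))
E
```

```text
t 5.78 pos [530.8 226.6 168.7] yaw -7.62 tilt 0.07 open 0.132 F [ 0.3 -0.7 -4.5] ff 45.0
shift [ -2.4  -4.2 108.6] turnz -0.1
[[492.6 -11.3 121. ]
 [517.  236.4 147. ]
 [842.6 277.6 162.6]]
```

View pics/two.png

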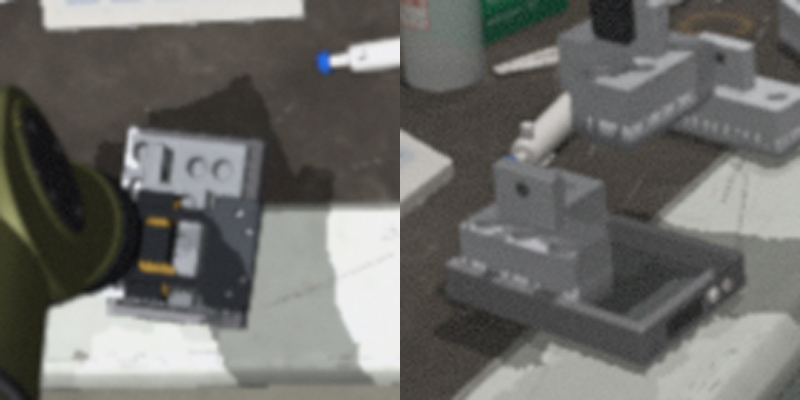

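The side view shows the L-block held level at the upper right, not tilted. In the top view the gripper is over the gap. I'll check how the block sits in the hand from this side cloud, with no new view.

```bash
python3 - <<'E'
from h import *
d=dict(np.load("side2.npz"));W,u,v=cloud(d);P=W*1000
b=P[(P[:,2]>112)&(P[:,2]<170)&(abs(P[:,0]-531)<75)&(abs(P[:,1]-228)<75)]
a=np.radians(-7.6);R=np.array([[np.cos(a),-np.sin(a)],[np.sin(a),np.cos(a)]])
q=np.c_[(b[:,:2]-[530.8,226.6])@R,b[:,2]]
print(len(q),np.percentile(q,[0.5,2,98,99.5],axis=0).round(1))
for ax,sel in((0,q[:,0]<-20),(1,q[:,1]>35)):
    f=q[sel&(q[:,2]>130)&(q[:,2]<156)];h,e=np.histogram(f[:,ax],20);i=h.argmax();print(ax,"face mode",e[i:i+2].round(1),h.max(),len(f))
top=q[(q[:,2]>155)];print("top z",np.percentile(top[:,2],[10,50,90]).round(1))
E
```

```text
1827 [[-36.2 -33.5 119.4]
 [-35.5 -30.8 121.7]
 [ 43.7  47.8 166.8]
 [ 46.   48.6 169.2]]
0 face mode [-34.8 -33.9] 173 597
1 face mode [45.9 46.7] 79 395
top z [156.3 158.4 162.8]
```

The block sits about 1 mm back along the fin and its underside is 49 mm below the TCP, so it seats at TCP z of about 59 mm. Going down to just above the fixed block first.

>>> move_arm([
  [-1, -4, 20, 0, 0, 0, 1],
  [-1, -4, 40, 0, 0, 0, 1],
  [-1, -4, 54, 0, 0, 0, 1],
  [-1, -4, 60, 0, 0, 0, 1],
  [-1, -4, 60, 0, 0, 0, 1],
])

```text
clock: 6.5
tool_pos: [0.5302, 0.2318, 0.1086]
eef_rot: [0.998, -0.066, -0.0, 0.0]
contact_force: [-0.2, -0.3, -3.4]
opening: 0.133
finger_force: 45.0
```

```bash
python3 - <<'E'
from h import *
from plant import eyes
rel((530,231),-7.5,59)
d=eyes.snapshot("side");cv2.imwrite("pics/side3.png",cv2.resize(d["frame"][230:350,180:320,::-1],None,fx=5,fy=5,interpolation=cv2.INTER_CUBIC))
E
```

```text
t 6.5 pos [530.2 231.8 108.6] yaw -7.56 tilt 0.02 open 0.133 F [-0.2 -0.3 -3.4] ff 45.0
shift [-0.1  0.8 49.6] turnz -0.1
```

View pics/side3.png

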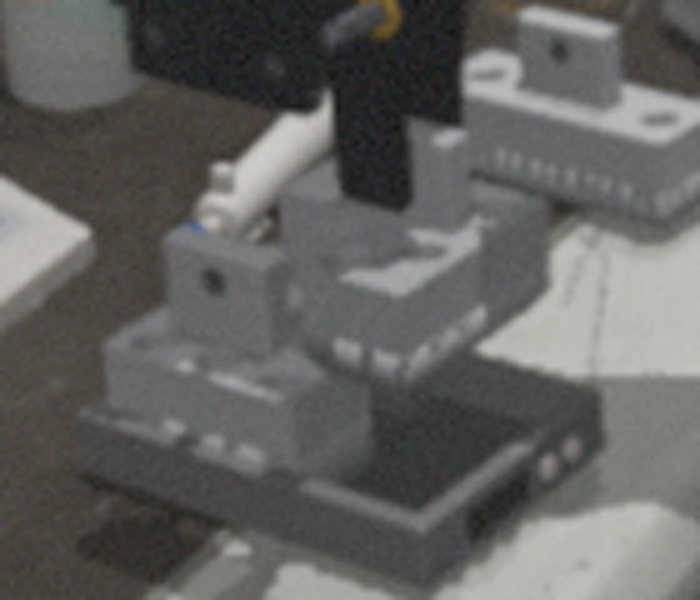

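The block hangs level over the gap with its foot corner at (405,375), right above the well. Continuing down into the well in slow steps.

>>> move_arm([
  [0, 0.5, 6, 0, 0, 0, 1],
  [0, 0.5, 12, 0, 0, 0, 1],
  [0, 0.5, 18, 0, 0, 0, 1],
  [0, 0.5, 24, 0, 0, 0, 1],
  [0, 0.5, 24, 0, 0, 0, 1],
])

```text
clock: 7.18
tool_pos: [0.5296, 0.2315, 0.0841]
eef_rot: [0.998, -0.066, -0.001, 0.0]
contact_force: [-0.2, -0.2, -4.9]
opening: 0.129
finger_force: 45.0
```

>>> move_arm([
  [0, 0, 4, 0, 0, 0, 1],
  [0, 0, 8, 0, 0, 0, 1],
  [0, 0, 12, 0, 0, 0, 1],
  [0, 0, 12, 0, 0, 0, 1],
])

```text
clock: 7.68
tool_pos: [0.5298, 0.2315, 0.0723]
eef_rot: [0.998, -0.066, -0.0, 0.0]
contact_force: [0.2, -0.3, -3.3]
opening: 0.134
finger_force: 45.0
```

The underside is now at about 23 mm, below both the rim and the fixed block's top, with no contact force.

>>> move_arm([
  [0, 0, 4, 0, 0, 0, 1],
  [0, 0, 8, 0, 0, 0, 1],
  [0, 0, 11, 0, 0, 0, 1],
  [0, 0, 12, 0, 0, 0, 1],
  [0, 0, 12, 0, 0, 0, 1],
])

```text
clock: 8.3
tool_pos: [0.53, 0.2316, 0.0606]
eef_rot: [0.998, -0.066, 0.0, 0.0]
contact_force: [0.6, -0.6, -3.8]
opening: 0.132
finger_force: 45.0
```

>>> move_arm([
  [0, 0, 1, 0, 0, 0, 1],
  [0, 0, 2, 0, 0, 0, 1],
  [0, 0, 2, 0, 0, 0, 1],
])

```text
clock: 8.68
tool_pos: [0.5301, 0.2317, 0.0588]
eef_rot: [0.998, -0.066, 0.0, -0.0]
contact_force: [-0.1, 0.0, -2.2]
opening: 0.134
finger_force: 45.0
```

The weight is starting to transfer, so the block is at the floor. Releasing.

>>> move_arm([
  [0, 0, 0.5, 0, 0, 0, 0.8],
  [0, 0, 0.5, 0, 0, 0, 0.7],
  [0, 0, 0.5, 0, 0, 0, 0.5],
  [0, 0, 0.5, 0, 0, 0, 0.5],
  [0, 0, 0.5, 0, 0, 0, 0.5],
])

```text
clock: 9.3
tool_pos: [0.5301, 0.2316, 0.0582]
eef_rot: [0.998, -0.066, 0.0, 0.0]
contact_force: [0.8, -0.9, -0.3]
opening: 0.5
finger_force: 0.0
```

>>> move_arm([
  [0, 0, -15, 0, 0, 0, 0.5],
  [0, 0, -45, 0, 0, 0, 0.5],
  [0, 0, -90, 0, 0, 0, 0.5],
  [0, 0, -140, 0, 0, 0, 0.5],
  [0, 0, -180, 0, 0, 0, 0.5],
])

```text
clock: 9.93
tool_pos: [0.5304, 0.2316, 0.2414]
eef_rot: [0.998, -0.066, 0.001, -0.001]
contact_force: [0.6, 0.5, -0.1]
opening: 0.499
finger_force: 0.0
```

```bash
python3 - <<'E'
from h import *
from plant import eyes
rel((530,231),-7.5,59)
d=eyes.snapshot("side");cv2.imwrite("pics/side4.png",cv2.resize(d["frame"][230:350,180:320,::-1],None,fx=5,fy=5,interpolation=cv2.INTER_CUBIC))
W,u,v=cloud(d);P=W*1000
a=np.radians(-7.5);R=np.array([[np.cos(a),-np.sin(a)],[np.sin(a),np.cos(a)]])
q=np.c_[(P[:,:2]-[529,231])@R,P[:,2]]
def zs(x0,x1,y0,y1):
    m=(q[:,0]>x0)&(q[:,0]<x1)&(q[:,1]>y0)&(q[:,1]<y1)&(q[:,2]<60);return np.percentile(q[m,2],[25,50,75]).round(1),m.sum()
print("L top",zs(-28,2,10,42),zs(10,42,-28,2),"fixed top",zs(60,85,-28,8),zs(15,35,15,40))
f=q[(q[:,2]>65)&(q[:,2]<85)&(abs(q[:,0])<30)&(abs(q[:,1])<20)];print("fin",rect(f/1000))
E
```

```text
t 9.93 pos [530.4 231.6 241.4] yaw -7.55 tilt 0.15 open 0.499 F [ 0.6  0.5 -0.1] ff 0.0
shift [ -0.7   0.9 182.4] turnz -0.1
L top (array([46. , 47.6, 48.2]), np.int64(174)) (array([47.7, 48.1, 48.7]), np.int64(27)) fixed top (array([47.2, 48.2, 48.9]), np.int64(17)) (array([46.1, 47.3, 48.2]), np.int64(109))
fin (array([-0.4,  2.7]), array([46.4, 15. ]), 1.8)
```

View pics/side4.png

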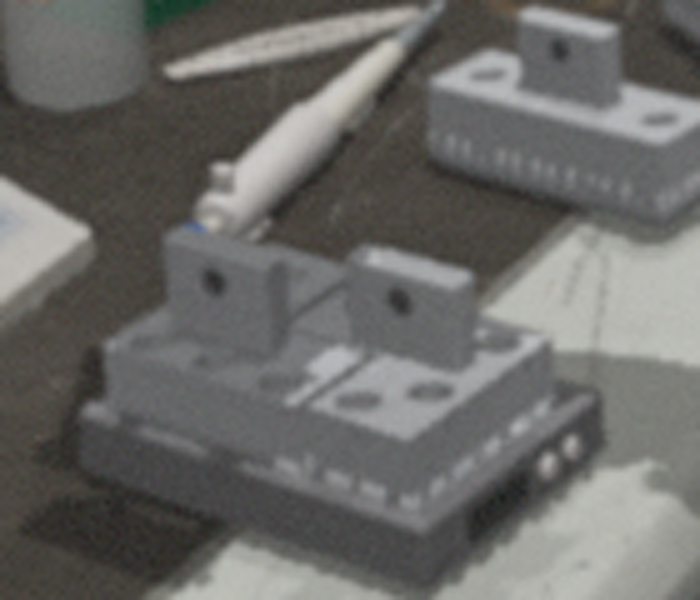

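The L-block is seated, with its top level with the fixed block (seam around (330,380)) and its fin at the seat. The gripper is clear, so I'm handing in.

```bash
python3 -c "
from plant import finish_job
print(finish_job())"
```

```text
the job is handed in; nothing more can be done
None
```

The L-block is set in the gap, flush with the fixed block to within about 1 mm by the side camera, and released; the arm is clear, the other two blocks were not touched, and the job is handed in at about 10 s on the clock, with no verdict returned.

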